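Prop the drying chamber's lid ajar with its lid lifter

TASK

Let the drying chamber air out: push the little turn catch on the chamber's front fully aside so that it no longer holds the heavy lid down, then press the pad at the long end of the lid-lifter lever down to its rubber stop, so that the lid rises and the spring bolt snaps over the lever, and let go: the lid stays ajar by itself. Only push and press with the fingers: do not handle the lid itself, do not lift the lever out of its saddle, and leave the things lying around where they are.

Things in the scene. Friction and masses are not known exactly. Their poses are not given: they have to be found in the camera images.
- chamber: Fixed drying chamber and lid lifter on one base plate. Origin on the table, mid plate. Own +y: along the lever to the pad (about the robot's left); -x: front (robot side); z up. Box 160 mm (x) by 200 mm (y), from y = -250 to -50 mm. Fulcrum: two cheeks with open V saddles at y = 45 mm, 110 mm tall, 78 mm wide in x. Rubber stop under the lever at y = 185 mm.
- catch_pin (a point): Top of the catch's bracket (98 mm above the table, 42 x 22 mm, on the chamber's front wall), on the vertical pin about which the catch turns; axes as the chamber's.
- catch_peg (a point): Upright round steel peg of the turn catch, 11 mm across, 34 mm from the pin; this point is on its axis, 118 mm above the table; its top is at 128 mm, the catch's bar (13 mm wide) below it at 106 mm. At first the peg is on the robot's side of the pin and the bar's other end lies 2 mm above the lid's edge, holding the lid.
- catch (a joint): Turn of the catch, rad, counter-clockwise from above: 0 = square over the lid's edge (starts 0 to 0.25); 1.6 = end stop, fully aside: the peg swings from the pin's -x side to its -y side (chamber axes), away from the lever. The bar clears the lid from about 1.1. Stays where left; pushing the peg takes about 1.5 N.
- lever_pad (a point): Centre of the top face of the round rubber-covered pad (48 mm across, 10 mm thick) on the lever's long end, 156 mm above the table at first, the lever sloping up to it by 0.25 rad. Fully down, on the rubber stop, it is about 52 mm above the table; the bolt catches it below about 62 mm, where it then stays. It moves within 10 mm of a plumb line. Pressing takes 4 to 12 N until the stop.
- lever: The loose steel lever, 14 mm round bar, 263 mm long: cross pin resting in the open saddles, pad 185 mm from the pin, toe 78 mm on the other side under the lid's tab. Origin: middle of the cross pin; axes as the chamber's at first.
- saddle (a point): Fixed point midway between the saddles, 98 mm above the table, where the lever's origin lies.
- lid (a joint): Opening of the heavy lid (about 3 kg), rad: 0 = shut, about 0.19 with the lever on its stop, 0.17 when caught by the bolt; hinged at the end away from the lever. It falls shut if the lever is let go before the bolt has caught it.
- lid_plate: The lid: steel frame 168 x 208 x 12 mm with clear window, top 98 mm above the table when shut, and a tab reaching over the lever's toe. Origin on its hinge line. The robot must not lift it or lean on it.
- bolt (a joint): How far the spring bolt (brass ramped nose, 18 mm wide, jutting from a post 109 mm tall behind the lever, 65 mm short of the pad) is pushed back, m: 0 = sprung out over the lever's path. The descending lever pushes it back about 0.008 and it springs out again over the lever.
- clamp: Bystander: the steel sanitary clamp ring, 67 x 98 x 18 mm, flat on the table in front of the lever; origin under its centre.
- gasket: Bystander: the orange gasket ring, 50 mm across, 9 mm thick, flat on the table in front of the lever; origin under its centre.
- wrench: Bystander: the small combination wrench, 166 mm long, 8 mm thick, flat on the table behind the lever; origin under its centre.
- jar: Bystander: the glass jar with a gold-coloured screw lid, 62 mm across, 66 mm tall, behind the work; origin under its centre.
- screwdriver: Bystander: the screwdriver with red grip, 209 mm long, 26 mm thick, lying at the right; origin under its centre.
- spool: Bystander: the steel spool piece with two flanged ends, 51 mm across, 90 mm tall, standing at the back left; origin under its centre.
- tape: Bystander: the roll of masking tape, 86 mm across, 24 mm thick, lying right of the chamber; origin under its centre.

How it is judged:
By the outcome, as a careful person would: the job done as asked, in the order asked, and still so for the second after the job is handed in, with the robot touching nothing.
It also fails if it takes over 40 s, if anything falls off the work surface, if the arm or the gripper's body presses on something with over 40 N, if the wrist force passes 120 N, or if a joint passes its speed limit or range.

ROBOT

A 6-joint arm with a two-finger parallel gripper is mounted at the origin on a cart in front of the work surface, level with it; the furniture and walls round the work are solid. World frame = base frame: x ahead of the robot, y to its left, z up, the work surface at z = 0. Lengths are in mm, angles in rad, forces in N, time in s.
With the tool pointing down it reaches from about 275 to 750 mm from the base axis. Payload 10.2 kg.
Tool frame: the origin (TCP) lies on the front face of the gripper's body, between the roots of the fingers; the fingertips stand 73 mm ahead of it and the grasp point (between the pads) lies 54 mm ahead of it; z points along the fingers, y is the line along which they close (so a half turn about z gives the same grasp; the last joint's range is limited). The gripper opens to 85 mm and grips with 20 to 120 N. Pads are 22 mm wide; open, the fingers measure 114 mm over their backs; the gripper's body (76 mm by 85 mm) begins 54 mm behind the grasp point. The pads swing forward as they close: fully open they stand 13 mm farther back than shut.
Start: joints at [-1.365, 0.313, 1.498, -0, 1.331, -0.223], TCP at [218.273, -477.482, 303.894] pointing down, gripper open.
Joint ranges: [-2.94, 2.94], [-0.97, 2.17], [0.19, 2.56], [-1.23, 4.37], [0.02, 3.11], [-2.88, 2.88]. Speed limits (rad/s): [2.39, 2.39, 3.01, 3.14, 3.14, 3.14].

INTERFACE

Orientations are given as a unit quaternion [w, x, y, z].
In Python, from rig import * gives the robot as it stands.
- The arm moves only by the tool step_arm, never from a script. Its argument "plan" is a list of rows, each an object with "offset": the shift along the tool's x, y, z in cm, a list of three; "rot": the turn, a rotation vector about the tool's x, y, z in degrees, a list of three; "gripper": the finger opening in cm, from 0 to 8.54. In form: [{"offset": [x, y, z], "rot": [wx, wy, wz], "gripper": gripper}, ...]. A call has 1 to 12 rows; each row is the pose to reach, as a shift and turn from the pose commanded when the call began, along the tool's axes at that moment; what a row does not reach only later rows make up. A row lasts 1/10 s, in which the tool goes at most 50 mm and 8.59 degrees, less where a joint would pass 70% of its speed; a pose out of reach is approached as far as the arm can. A call with a gripper value outside its range is refused whole. The fingers move at their own pace and stop on an object; "squeeze" is the grip in N (left out, the last holds). Time passes only in rows, so rows that repeat a pose let the fingers close. It gives the time, the measured TCP pose, the force, the opening and the grip force at its end, in the units of the state.
- sense(): the state, without advancing time (a new reading comes with each control period).
- capture(name): name is "scene" or "top" or "wrist"; returns a dict with "color" (384x512x3 uint8, red, green, blue), "depth" (384x512 float32, mm along the optical axis (not along the pixel's ray), 0 where there is no reading), "vertical_fov" (degrees; the focal length in pixels is half the picture's height over the tangent of half this angle, whatever the lens; pixels are square), "cx", "cy" (the principal point, pixels), "rvec" (rotation vector, rad) and "tvec" (3), from world to camera coordinates, as OpenCV has them; the wrist camera has in their place "mount" (4x4, takes a point from camera to tool coordinates, whose origin is the TCP and whose axes are the flange's). Camera axes: x right, y down, z forward; pixel columns grow to the right and rows downward; lengths in mm; the calibration is good to about 2 mm. A picture is of the moment at which its call begins: read the wrist's pose just before it.
- finish_job(): hands the job in; it is judged then, once.
The state is a dict: "time_s": time; "joints": joint angles; "dq": joint speeds; "tau": joint torques, N m; "eef_pos": TCP position; "ee_rot": TCP orientation; "force": force on the tool from outside, world axes, zero at the start; "wrist_torque": the same for the moment, N m; "grip_width": opening from 0.0 (shut) to 1.0 (fully open); "grip_force": force on a finger pad.
Only numpy, scipy, OpenCV 4.12 (cv2) and the standard library are available. Lean on these libraries where they do the work, as an engineer would, in place of code of your own. Each camera call takes 0.05 s, during which the arm holds its last target. There are 200 camera calls.

## Working session

There is one attempt and no reset: what is moved stays moved. The work goes in short steps, Python scripts to look and compute and a tool call to move; the robot and the scene stay as the last step left them, time stands still between calls to the robot, and variables do not carry over. Pictures are saved under pics/ and viewed, at most 10 in all, crops included, and the job is handed in when it is done.

Besides the shell and the picture viewer there is one more tool, called after ">>>" in YAML: its name, and indented under it one key for each argument. step_arm: Moves the arm, as the interface text tells. Its arguments: {"type":"object","properties":{"plan":{"type":"array"},"squeeze":{"type":"number"}},"required":["plan"]}

```bash
mkdir -p pics
cat > h.py <<'E'
from rig import *
import numpy as np, cv2
from scipy.spatial.transform import Rotation as R
def cam(c):
    f=c["color"].shape[0]/2/np.tan(np.radians(c["vertical_fov"])/2)
    return f
def cloud(c):
    f=cam(c);h,w=c["depth"].shape
    u,v=np.meshgrid(np.arange(w),np.arange(h));d=c["depth"]
    P=np.stack([(u-c["cx"])/f*d,(v-c["cy"])/f*d,d],-1)
    M=cv2.Rodrigues(np.array(c["rvec"],float))[0]
    return (P-np.array(c["tvec"]).ravel())@M
E
python3 - <<'E'
from h import *
import pickle
s=sense();print(s["time_s"],s["eef_pos"],s["ee_rot"],s["force"])
D={n:capture(n) for n in("scene","top")}
pickle.dump(D,open("d.pkl","wb"))
im=[cv2.cvtColor(D[n]["color"],cv2.COLOR_RGB2BGR) for n in D]
for n,i in zip(D,im): cv2.imwrite(f"pics/{n}.png",cv2.resize(i,(800,600)))
E
```

```text
0.0 [ 218.23617826 -477.30506747  303.33210126] [-6.58028811e-04  9.77101439e-01  2.12772991e-01  1.39751224e-05] [ 1.29933781 -0.81576947  0.41414157]
```

View pics/scene.png

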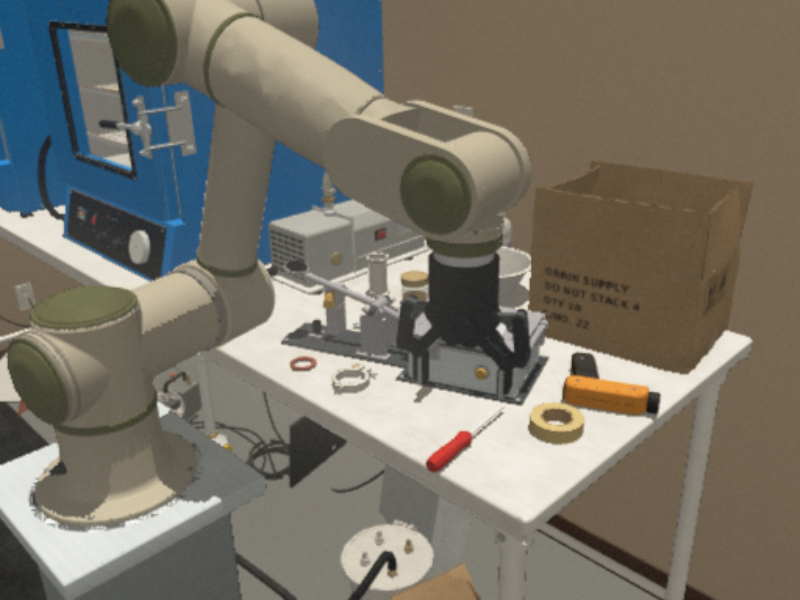

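View pics/top.png

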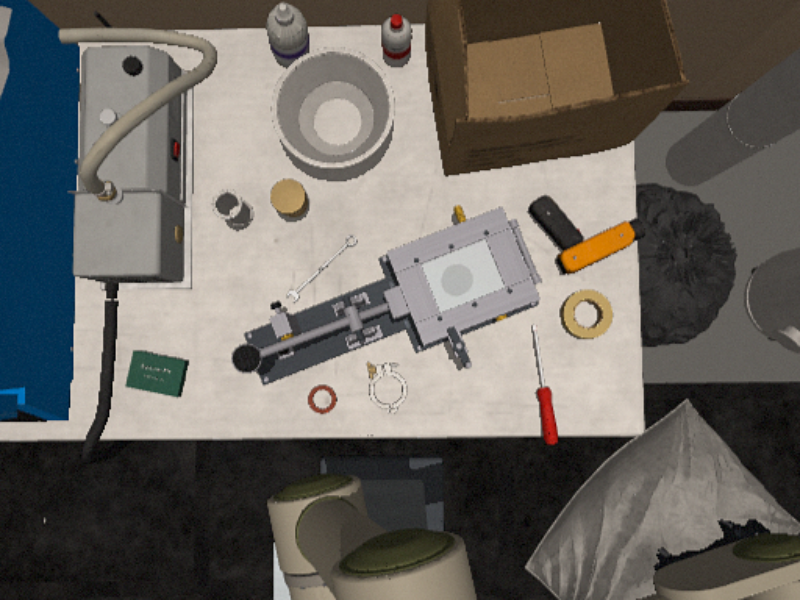

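The top view shows the pad at about (246,359), the catch at about (457,347), and the lever's axis sloping down-left. Next I enlarge the catch and measure it.

Run:
```python
from h import *
import pickle
c=pickle.load(open("d.pkl","rb"))["top"]
W=cloud(c)
i=cv2.cvtColor(c["color"],cv2.COLOR_RGB2BGR)
a=i[190:250,260:340];cv2.imwrite("pics/crop.png",cv2.resize(a,None,fx=10,fy=10,interpolation=cv2.INTER_CUBIC))
def at(u,v):print((u,v),W[v,u].round(0))
for u,v in [(157,229),(226,205),(292,224),(297,232)]:at(u,v)
m=(abs(W[...,2]-156)<12)&(np.hypot(*(W[...,:2]-W[229,157,:2]).transpose(2,0,1))<40)
print("pad",m.sum(),np.median(W[m],0), W[m].min(0),W[m].max(0))
m=np.zeros(m.shape,bool);m[205:245,270:310]=1
m&=(W[...,2]>101)
for p in np.argwhere(m): print(p[::-1],W[tuple(p)].round(0),end=";")
print()
# lid corners z~98
m=np.zeros(m.shape,bool);m[120:230,240:350]=1;m&=abs(W[...,2]-98)<4
r=cv2.minAreaRect(W[m][:,:2].astype(np.float32));print(r)
print(cam(c),c["tvec"])
```

```text
(157, 229) [477. 171. 154.]
(226, 205) [535.   5. 107.]
(292, 224) [ 485. -163.  109.]
(297, 232) [ 465. -175.  112.]
pad 289 [476.84701243 171.9838755  152.79553031] [454.4549815  150.22014646 144.03425209] [498.92604274 194.71076542 160.99282532]
[272 205] [ 493.  -86. 1237.];[297 208] [ 493.  -86. 1237.];[303 208] [ 493.  -86. 1237.];[288 209] [ 523. -154.  103.];[289 209] [ 523. -156.  105.];[290 209] [ 523. -159.  104.];[287 210] [ 521. -151.  101.];[288 210] [ 521. -154.  104.];[289 210] [ 521. -156.  103.];[290 210] [ 521. -159.  104.];[291 210] [ 521. -161.  102.];[296 210] [ 521. -174.  103.];[278 211] [ 493.  -86. 1237.];[284 211] [ 493.  -86. 1237.];[287 211] [ 518. -151.  103.];[288 211] [ 518. -154.  103.];[289 211] [ 518. -156.  106.];[290 211] [ 518. -159.  104.];[291 211] [ 518. -161.  104.];[287 212] [ 516. -151.  103.];[288 212] [ 516. -153.  106.];[289 212] [ 516. -156.  103.];[290 212] [ 516. -159.  106.];[291 212] [ 516. -161.  102.];[283 213] [ 493.  -86. 1237.];[288 213] [ 513. -154.  102.];[289 213] [ 513. -156.  102.];[291 213] [ 513. -161.  102.];[292 213] [
[... 3173 characters left out ...]
 232] [ 465. -175.  112.];[298 232] [ 465. -177.  123.];[299 232] [ 465. -179.  126.];[300 232] [ 465. -181.  126.];[301 232] [ 465. -184.  127.];[297 233] [ 462. -175.  114.];[298 233] [ 463. -176.  128.];[299 233] [ 462. -179.  126.];[300 233] [ 462. -181.  127.];[301 233] [ 462. -184.  123.];[297 234] [ 459. -176.  103.];[298 234] [ 460. -176.  122.];[299 234] [ 460. -179.  127.];[300 234] [ 460. -181.  125.];[301 234] [ 460. -184.  125.];[299 235] [ 458. -179.  127.];[300 235] [ 457. -181.  125.];[290 237] [ 493.  -86. 1237.];
((585.6255493164062, -176.697998046875), (212.15542602539062, 249.81805419921875), 20.63019561767578)
441.7543404106701 [ -43.66554907  580.56270985 1201.03955074]
```

View pics/crop.png

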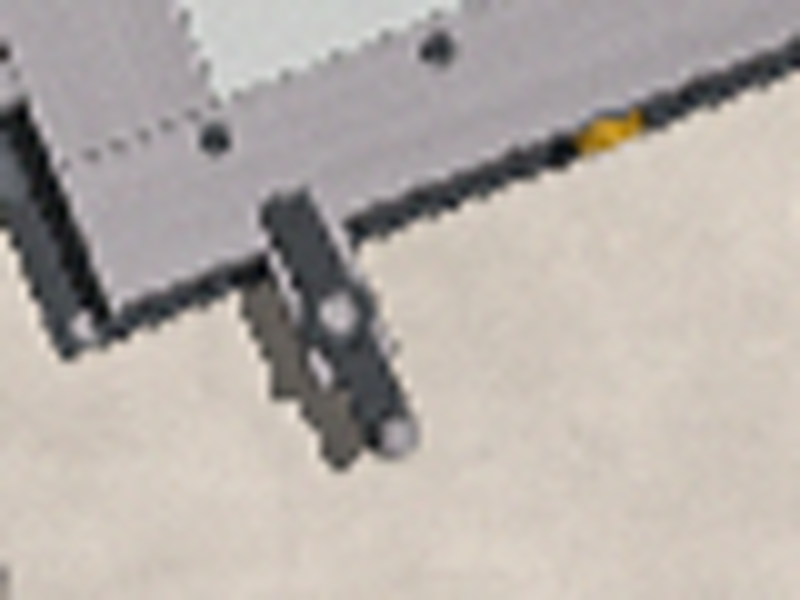

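The crop shows the pin at (340,313) and the peg at (398,437), so pin ≈ (495,-168), peg ≈ (462,-180), chamber yaw ≈ 0.335 and the catch near 0. I'll turn the closed fist so its flat face points diagonally. One straight push then sweeps the peg.

>>> step_arm:
  plan:
    - {"offset": [32.6, -18.6, 6], "rot": [0, 0, 50.4], "gripper": 0}
    - {"offset": [32.6, -18.6, 6], "rot": [0, 0, 50.4], "gripper": 0}
    - {"offset": [32.6, -18.6, 6], "rot": [0, 0, 50.4], "gripper": 0}
    - {"offset": [32.6, -18.6, 6], "rot": [0, 0, 50.4], "gripper": 0}
    - {"offset": [32.6, -18.6, 6], "rot": [0, 0, 50.4], "gripper": 0}
    - {"offset": [32.6, -18.6, 6], "rot": [0, 0, 50.4], "gripper": 0}
    - {"offset": [32.6, -18.6, 6], "rot": [0, 0, 50.4], "gripper": 0}
    - {"offset": [32.6, -18.6, 6], "rot": [0, 0, 50.4], "gripper": 0}
    - {"offset": [32.6, -18.6, 6], "rot": [0, 0, 50.4], "gripper": 0}
    - {"offset": [32.6, -18.6, 6], "rot": [0, 0, 50.4], "gripper": 0}
    - {"offset": [32.6, -18.6, 6], "rot": [0, 0, 50.4], "gripper": 0}
    - {"offset": [32.6, -18.6, 6], "rot": [0, 0, 50.4], "gripper": 0}

```text
time_s: 1.3
eef_pos: [436.9, -174.0, 244.1]
ee_rot: [0.0, 0.974, -0.224, 0.0]
force: [0.2, 0.4, -0.3]
grip_width: -0.003
grip_force: 0.0
```

```bash
cat > go.py <<'E'
from h import *
import sys
s=sense();q=np.array(s["ee_rot"]);r=R.from_quat(q[[1,2,3,0]])
print(s["time_s"],s["eef_pos"].round(1),s["force"].round(1),s["grip_width"])
x=r.as_matrix()[:,0];z=r.as_matrix()[:,2];print("xang",np.degrees(np.arctan2(x[1],x[0])),"z",z.round(3))
for a in sys.argv[1:]:
    print(a,(r.inv().apply(np.array(eval(a))-s["eef_pos"])/10).round(2))
E
python3 go.py 437.4,-172.4,186 492.3,-198.9,186
python3 - <<'E'
from h import *
c=capture("scene");i=cv2.cvtColor(c["color"],cv2.COLOR_RGB2BGR)[150:300,150:350]
cv2.imwrite("pics/s2.png",cv2.resize(i,(800,600),interpolation=cv2.INTER_CUBIC))
E
```

```text
1.3 [ 436.9 -174.   244.1] [ 0.2  0.4 -0.3] -0.0025250642991431144
xang -25.940649926006504 z [ 0. -0. -1.]
437.4,-172.4,186 [-0.03 -0.17  5.81]
492.3,-198.9,186 [ 6.07 -0.18  5.81]
```

View pics/s2.png

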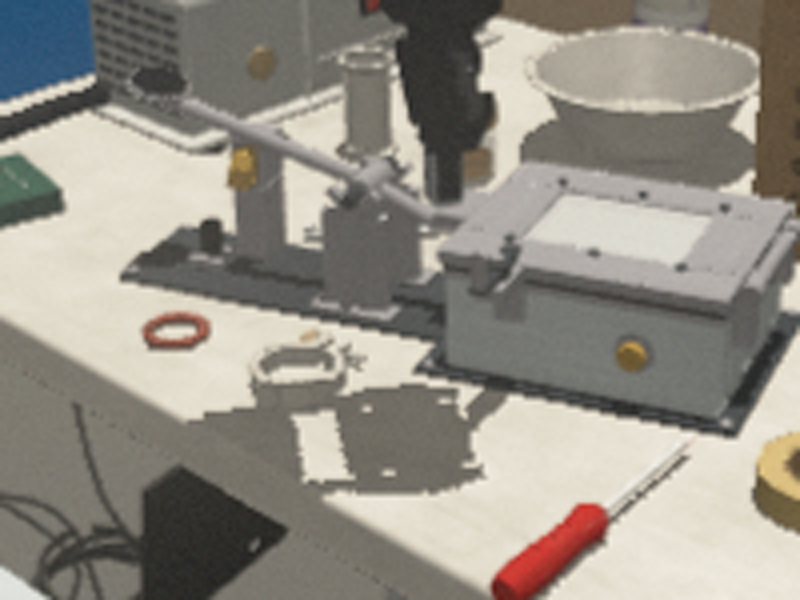

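The fist is poised above and in front of the catch, at about (445,190). Everything is still in place. Now I descend.

>>> step_arm:
  plan:
    - {"offset": [0, -0.2, 3], "rot": [0, 0, 0], "gripper": 0}
    - {"offset": [0, -0.2, 5.8], "rot": [0, 0, 0], "gripper": 0}
    - {"offset": [0, -0.2, 5.8], "rot": [0, 0, 0], "gripper": 0}
    - {"offset": [0.7, -0.2, 5.8], "rot": [0, 0, 0], "gripper": 0}
    - {"offset": [1.4, -0.2, 5.8], "rot": [0, 0, 0], "gripper": 0}
    - {"offset": [2.1, -0.2, 5.8], "rot": [0, 0, 0], "gripper": 0}
    - {"offset": [2.8, -0.2, 5.8], "rot": [0, 0, 0], "gripper": 0}
    - {"offset": [3.4, -0.2, 5.8], "rot": [0, 0, 0], "gripper": 0}
    - {"offset": [4.0, -0.2, 5.8], "rot": [0, 0, 0], "gripper": 0}
    - {"offset": [4.6, -0.2, 5.8], "rot": [0, 0, 0], "gripper": 0}
    - {"offset": [5.2, -0.2, 5.8], "rot": [0, 0, 0], "gripper": 0}
    - {"offset": [5.2, -0.2, 5.8], "rot": [0, 0, 0], "gripper": 0}

```text
time_s: 2.55
eef_pos: [485.7, -193.6, 185.8]
ee_rot: [-0.0, 0.975, -0.223, 0.0]
force: [-0.6, 0.5, -0.2]
grip_width: 0.004
grip_force: 0.4
```

>>> step_arm:
  plan:
    - {"offset": [0.3, 0, 0], "rot": [0, 0, 0], "gripper": 0}
    - {"offset": [0.6, 0, 0], "rot": [0, 0, 0], "gripper": 0}
    - {"offset": [0.8, 0, 0], "rot": [0, 0, 0], "gripper": 0}
    - {"offset": [0.8, 0, 0], "rot": [0, 0, 0], "gripper": 0}

```text
time_s: 2.95
eef_pos: [490.6, -195.3, 185.3]
ee_rot: [-0.002, 0.975, -0.223, -0.004]
force: [-13.6, 12.0, 8.2]
grip_width: 0.002
grip_force: 9.1
```

```bash
python3 go.py
python3 - <<'E'
from h import *
c=capture("scene");i=cv2.cvtColor(c["color"],cv2.COLOR_RGB2BGR)[185:260,230:330]
cv2.imwrite("pics/s3.png",cv2.resize(i,(800,600),interpolation=cv2.INTER_CUBIC))
E
```

```text
2.95 [ 490.6 -195.3  185.3] [-13.6  12.    8.2] 0.002011827766655756
xang -25.780435024034286 z [-0.007  0.005 -1.   ]
```

View pics/s3.png

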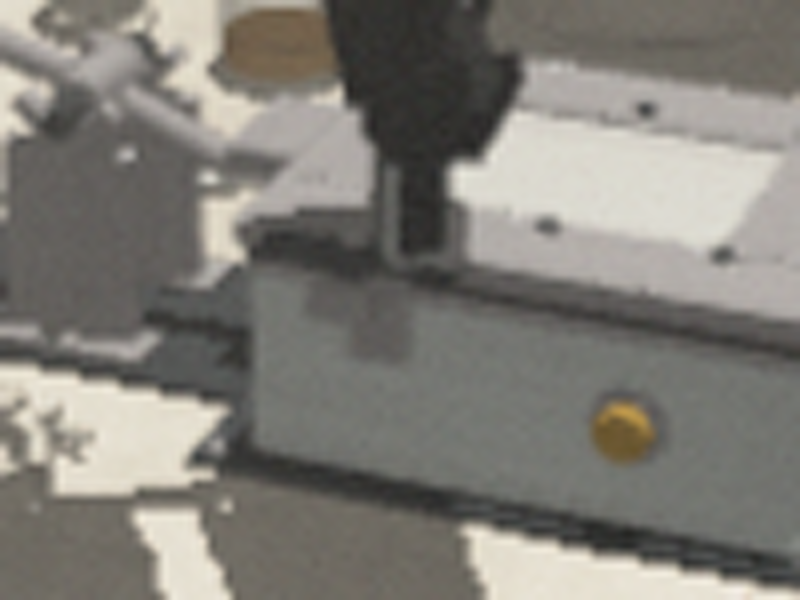

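The peg has met its end stop: 18 N at the expected n ≈ 8 mm. I back off and rise.

>>> step_arm:
  plan:
    - {"offset": [-1, 0, 0], "rot": [0, 0, 0], "gripper": 0}
    - {"offset": [-3, 0, 0], "rot": [0, 0, 0], "gripper": 0}
    - {"offset": [-5, 0, -3], "rot": [0, 0, 0], "gripper": 0}
    - {"offset": [-5, 0, -8], "rot": [0, 0, 0], "gripper": 0}
    - {"offset": [-5, 0, -9], "rot": [0, 0, 0], "gripper": 0}
    - {"offset": [-5, 0, -9], "rot": [0, 0, 0], "gripper": 0}

```text
time_s: 3.6
eef_pos: [448.0, -175.9, 277.8]
ee_rot: [0.001, 0.975, -0.224, 0.002]
force: [-0.5, -0.0, -0.4]
grip_width: 0.003
grip_force: 0.0
```

```bash
python3 go.py 477,171,265
```

```text
3.6 [ 448.  -175.9  277.8] [-0.5 -0.  -0.4] 0.0027221837153198814
xang -25.83315372253115 z [ 0.004 -0.003 -1.   ]
477,171,265 [-12.51 -32.49   1.18]
```

>>> step_arm:
  plan:
    - {"offset": [-12.5, -32.5, 1], "rot": [0, 0, 0], "gripper": 0}
    - {"offset": [-12.5, -32.5, 1], "rot": [0, 0, 0], "gripper": 0}
    - {"offset": [-12.5, -32.5, 1], "rot": [0, 0, 0], "gripper": 0}
    - {"offset": [-12.5, -32.5, 1], "rot": [0, 0, 0], "gripper": 0}
    - {"offset": [-12.5, -32.5, 1], "rot": [0, 0, 0], "gripper": 0}
    - {"offset": [-12.5, -32.5, 1], "rot": [0, 0, 0], "gripper": 0}
    - {"offset": [-12.5, -32.5, 1], "rot": [0, 0, 0], "gripper": 0}
    - {"offset": [-12.5, -32.5, 1], "rot": [0, 0, 0], "gripper": 0}
    - {"offset": [-12.5, -32.5, 1], "rot": [0, 0, 0], "gripper": 0}
    - {"offset": [-12.5, -32.5, 1], "rot": [0, 0, 0], "gripper": 0}
    - {"offset": [-12.5, -32.5, 1], "rot": [0, 0, 0], "gripper": 0}

```text
time_s: 4.7
eef_pos: [476.6, 170.4, 265.6]
ee_rot: [0.0, 0.974, -0.224, -0.0]
force: [0.1, 0.4, 0.2]
grip_width: -0.004
grip_force: 0.0
```

```bash
python3 go.py 477,171,229 477,171,123
python3 - <<'E'
from h import *
c=capture("top");i=cv2.cvtColor(c["color"],cv2.COLOR_RGB2BGR)[150:300,130:330]
cv2.imwrite("pics/t2.png",cv2.resize(i,(800,600),interpolation=cv2.INTER_CUBIC))
E
```

```text
4.7 [476.6 170.4 265.6] [0.1 0.4 0.2] -0.0036259645791684404
xang -25.942580249780754 z [-0. -0. -1.]
477,171,229 [ 0.01 -0.07  3.66]
477,171,123 [ 0.02 -0.07 14.26]
```

View pics/t2.png

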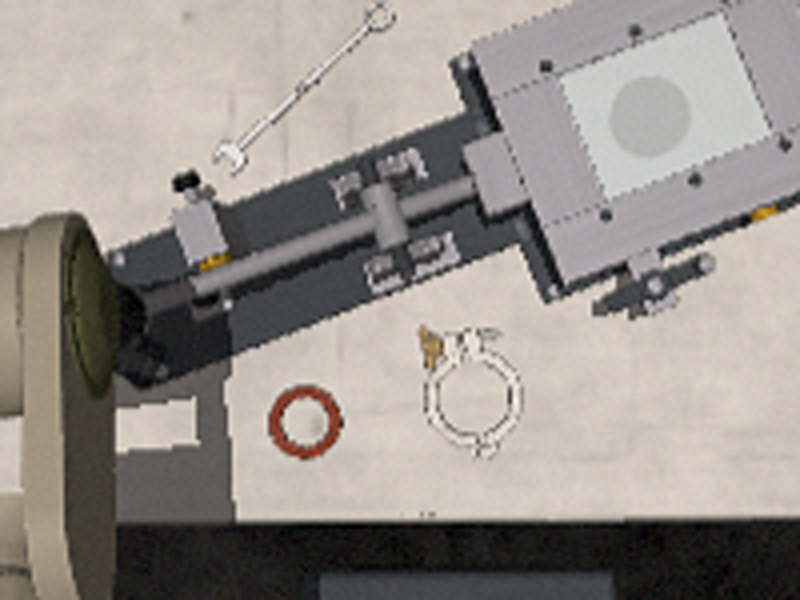

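The catch now lies parallel to the front wall: peg at (705,263), pin at (652,287), fully aside. The bystanders are untouched. Now I press the pad.

>>> step_arm:
  plan:
    - {"offset": [0, 0, 3], "rot": [0, 0, 0], "gripper": 0}
    - {"offset": [0, 0, 4.2], "rot": [0, 0, 0], "gripper": 0}
    - {"offset": [0, 0, 5.2], "rot": [0, 0, 0], "gripper": 0}
    - {"offset": [0, 0, 6.2], "rot": [0, 0, 0], "gripper": 0}
    - {"offset": [0, 0, 7.2], "rot": [0, 0, 0], "gripper": 0}
    - {"offset": [0, 0, 8.2], "rot": [0, 0, 0], "gripper": 0}
    - {"offset": [0, 0, 9.2], "rot": [0, 0, 0], "gripper": 0}
    - {"offset": [0, 0, 10.2], "rot": [0, 0, 0], "gripper": 0}
    - {"offset": [0, 0, 11.2], "rot": [0, 0, 0], "gripper": 0}
    - {"offset": [0, 0, 12.2], "rot": [0, 0, 0], "gripper": 0}
    - {"offset": [0, 0, 13.0], "rot": [0, 0, 0], "gripper": 0}
    - {"offset": [0, 0, 13.4], "rot": [0, 0, 0], "gripper": 0}

```text
time_s: 5.95
eef_pos: [476.9, 171.0, 132.0]
ee_rot: [0.0, 0.975, -0.224, 0.0]
force: [1.2, -1.8, 5.5]
grip_width: -0.003
grip_force: 1.9
```

Tip at 59 mm with 5.5 N. I continue to the stop in small steps.

>>> step_arm:
  plan:
    - {"offset": [0, 0, 0.3], "rot": [0, 0, 0], "gripper": 0}
    - {"offset": [0, 0, 0.6], "rot": [0, 0, 0], "gripper": 0}
    - {"offset": [0, 0, 0.8], "rot": [0, 0, 0], "gripper": 0}
    - {"offset": [0, 0, 0.8], "rot": [0, 0, 0], "gripper": 0}

```text
time_s: 6.35
eef_pos: [477.4, 171.1, 126.8]
ee_rot: [0.0, 0.975, -0.223, 0.002]
force: [-8.4, -6.0, 31.6]
grip_width: 0.002
grip_force: 14.6
```

It is on the stop: the force rose to 32 N with the tip at 54 mm. I let go straight up.

>>> step_arm:
  plan:
    - {"offset": [0, 0, 0.3], "rot": [0, 0, 0], "gripper": 0}
    - {"offset": [0, 0, -0.3], "rot": [0, 0, 0], "gripper": 0}
    - {"offset": [0, 0, -0.8], "rot": [0, 0, 0], "gripper": 0}
    - {"offset": [0, 0, -1.6], "rot": [0, 0, 0], "gripper": 0}
    - {"offset": [0, 0, -3], "rot": [0, 0, 0], "gripper": 0}
    - {"offset": [0, 0, -6], "rot": [0, 0, 0], "gripper": 0}
    - {"offset": [0, 0, -10], "rot": [0, 0, 0], "gripper": 0}
    - {"offset": [0, 0, -14], "rot": [0, 0, 0], "gripper": 0}
    - {"offset": [-12, 0, -16], "rot": [0, 0, 0], "gripper": 0}
    - {"offset": [-12, 0, -16], "rot": [0, 0, 0], "gripper": 0}
    - {"offset": [-12, 0, -16], "rot": [0, 0, 0], "gripper": 0}

```text
time_s: 7.45
eef_pos: [365.4, 224.8, 284.4]
ee_rot: [0.0, 0.975, -0.223, -0.0]
force: [0.8, 0.3, -0.3]
grip_width: -0.001
grip_force: 0.0
```

```bash
python3 go.py
python3 - <<'E'
from h import *
c=capture("scene");i=cv2.cvtColor(c["color"],cv2.COLOR_RGB2BGR)[150:270,160:360]
a=cv2.resize(i,(500,300),interpolation=cv2.INTER_CUBIC)
c=capture("top");i=cv2.cvtColor(c["color"],cv2.COLOR_RGB2BGR)[150:270,130:330]
cv2.imwrite("pics/f.png",np.vstack([a,cv2.resize(i,(500,300),interpolation=cv2.INTER_CUBIC)]))
W=cloud(c)
for p in [(477,171),(500,106)]:
    m=np.hypot(W[...,0]-p[0],W[...,1]-p[1])<8
    print(p,np.median(W[m],0).round(1) if m.any() else None)
E
```

```text
7.45 [365.4 224.8 284.4] [ 0.8  0.3 -0.3] -0.0007370288988736625
xang -25.754343583546433 z [-0.001  0.    -1.   ]
(477, 171) [477.7 170.5  59.9]
(500, 106) [498.3 106.4  70.2]
```

View pics/f.png

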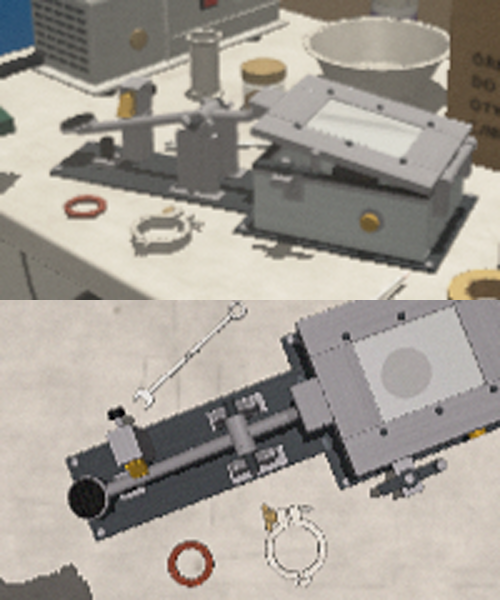

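The lid is ajar. The bolt's brass nose sits over the lever at (135,467), the pad stays at 60 mm, and the catch is aside.

```bash
python3 -c "
from rig import *
print(finish_job())"
```

```text
the job is handed in; nothing more can be done
None
```

The job is done and handed in: the catch is fully aside, the lever is held down by the bolt, and the lid stays ajar by itself, with nothing lying around disturbed.

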